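# Unpin an injector and show its nozzle tip to the inspection camera

## Task

The fuel injector is locked in the holding fixture by a cross pin with a red handle. Draw the pin fully out of its cross bore, lay it in the fixture's pair of open V rests with its collar just outside them, and let go of it while the injector still sits in the fixture; then lift the injector out and hold it in the air before the inspection camera without touching the camera, its nozzle tip pointing straight into the lens from about 6 cm away on the lens axis. Finish while holding it still there in the gripper, leaving the pin in its rests and the brush and jars undisturbed.

Things in the scene. Friction and masses are not known exactly. Their poses are not given: they have to be found in the camera images.
- fixture: Holding fixture, fixed to the bench. Origin: on the bench, on the axis of the upright bore; z up, -x its front. Dark base plate 10 mm thick, x -72 to +44, y +-48 mm. Block, top at z = 55 mm, with a 22 mm through bore on the z axis, between two 10 mm cheek plates: y 20 to 30 and -20 to -30 mm, x +-23 mm, top z = 80 mm. Place and yaw (-0.35 to 0.15 rad) vary.
- cross_bore (a point): Mouth of the cross bore, 9.5 mm diameter along the fixture's y through both cheeks, at the outer face of the +y cheek: x = -15, y = 30, z = 69 mm in the fixture. Axes as the fixture's.
- rest (a point): The parking place: two open-topped 90 degree V rests in front of the cheeks, each 10 mm thick in y like its cheek, mouth 31 mm wide at z = 57 mm. The point is on the axis of an 8 mm pin lying in both, at the outer face of the +y rest: x = -46, y = 30, z = 47 mm in the fixture. Axes as the fixture's; the pin lies along y, collar and handle outside at +y.
- injector: Steel injector, 108 mm long, 0.16 kg, round about z. Origin: the end of its nozzle tip; z runs from tip to top. Tip 7 mm diameter to z = 14 mm, dark nut 18 mm diameter to 42, flange 33 mm diameter to 50, bright stem to 98, brass inlet 12 mm diameter to 108. It starts upright in the bore, tip down, 13 mm above the bench; it must rise 42 mm to leave the bore. The pin over its flange blocks it.
- injector_stem (a point): Middle of the injector's plain stem, 76 mm from the tip on its axis; the stem is 18 mm in diameter and 48 mm long. Take the injector here. 89 mm above the bench at the start.
- injector_top (a point): Centre of the injector's top end, 108 mm from the tip along its z.
- pin: Cross pin along its y axis, 0.07 kg: steel shank 8 mm diameter from y = -76 to 0 mm, collar 19 mm diameter to 4, light red handle 16 mm diameter from 6.5 to 54.5; balance point y = -21. Origin: on its axis at the collar's inner face. It starts through both cheeks, collar 1 mm outside the +y cheek, handle to the fixture's +y; it slides loosely and is free after 77 mm of pull along that.
- pin_grip (a point): Middle of the red handle on its axis, 31 mm from the pin's origin along its y; about 68 mm above the bench at the start.
- cam_stand: Black foot of the inspection camera with an upright yoke, fixed to the bench, 90 x 96 mm, 97 mm tall. Origin: under the yoke, on the bench; z up. The camera head tilts in the yoke about a hinge 82 mm up, along the stand's y axis; a grey lock knob is at the -y side. Place and yaw (-0.1 to 0.4 rad) vary.
- cam_head (a joint): Tilt of the camera head in rad: 0 looks straight up, growing values lean it to the stand's -x (towards the robot). Stiff; starts between 0.45 and 0.70 and must be left as it is.
- lens (a point): Centre of the lens, on the front face of the camera head (round, 41 mm diameter at the lens end), 60 mm along the optical axis from the hinge. Its z axis is the optical axis, pointing out of the lens (up and towards the robot), its y axis is level.
- brush: Parts brush with a wooden handle, 193 x 29 x 14 mm, lying on the bench left of the fixture; leave it alone. Origin: centre of its underside.
- jar_white: Small brown jar with a white cap, 40 mm diameter, 58 mm tall, standing on the bench; leave it alone. Origin: centre of its underside.
- jar_yellow: Small brown jar with a yellow cap, 38 mm diameter, 53 mm tall, standing on the bench; leave it alone. Origin: centre of its underside.
There are look-alikes about, which are no part of the job. What is shaped like the injector but orange is not meant.

How it is judged (in metres and radians):
On the way, in this order (a step that is already met when the one before it is completed fails the run):
1. the pin is out of its bore and lies released in both V rests, the injector still seated and upright in the fixture (x of pin in the frame of fixture between -0.052 and -0.04 m and y of pin in the frame of fixture between 0.026 and 0.046 m and z of pin in the frame of fixture between 0.042 and 0.052 m and angle between the y axis of pin and the y axis of fixture, either way round below 0.12 rad and contact force between the fingers and pin below 0.1 N and linear speed of pin below 0.03 m/s and z of injector in the frame of fixture below 0.018 m and horizontal distance between injector and fixture below 0.006 m), for 0.2 s.
2. the injector is lifted clear of the fixture in the fingers (height (world z) of injector above 0.09 m and contact force between the fingers and injector above 1 N and contact force between injector and fixture below 0.1 N), for 0.1 s.
At the end, for the whole second after the job is handed in: Injector held still, touching only the gripper; tip towards the lens, 45-75 mm before it and within 12 mm of the optical axis, sideways and up-down; axes within 0.2 rad. Pin lies released in both V rests: within 6 mm across, 5 mm in height, 0.12 rad, collar at most 16 mm outside the +y rest (z of injector in the frame of lens between 0.045 and 0.075 m and x of injector in the frame of lens between -0.012 and 0.012 m and y of injector in the frame of lens between -0.012 and 0.012 m and z of injector_top in the frame of lens above 0.13 m and angle between the z axis of injector and the z axis of lens, either way round below 0.2 rad and linear speed of injector below 0.02 m/s and contact force between the fingers and injector above 1 N and contact force between injector and cam_stand below 0.1 N and contact force between injector and fixture below 0.1 N and x of pin in the frame of fixture between -0.052 and -0.04 m and y of pin in the frame of fixture between 0.026 and 0.046 m and z of pin in the frame of fixture between 0.042 and 0.052 m and angle between the y axis of pin and the y axis of fixture, either way round below 0.12 rad and contact force between the fingers and pin below 0.1 N); the arm keeps its last pose, push and grip.
It fails at once if the camera is struck or pushed (contact force between any of injector, the fingers, the arm and cam_stand above 2 N or distance of lens from where it was at the start of the episode above 0.008 m).
It fails at once if the brush or a jar is disturbed (distance of any of brush, jar_white, jar_yellow from where it was at the start of the episode above 0.02 m or angle between any of jar_white, jar_yellow's own z axis and vertical above 0.4 rad).
It also fails if it takes over 53 s, if anything falls off the work surface, if the arm or the gripper's body presses on something with over 40 N, if the wrist force passes 120 N, or if a joint passes its speed limit or range.

## Robot

A 7-joint arm with a two-finger parallel gripper is mounted at the origin on a cart in front of the work surface, level with it; the furniture and walls round the work are solid. World frame = base frame: x ahead of the robot, y to its left, z up, the work surface at z = 0. Lengths are in mm, angles in rad, forces in N, time in s.
With the tool pointing down it reaches from about 425 to 1025 mm from the base axis. Payload 9.4 kg.
Tool frame: the origin (TCP) lies at the very end of the fingers, on their centre line; the grasp point (between the pads) lies 19 mm behind it (bot.tcp_to_grasp is the distance from the TCP to the grasp point, in mm); z points along the fingers, y is the direction in which the jaws open and shut (so a half turn about z gives the same grasp; the last joint's range is limited). The gripper opens to 85 mm and grips with 20 to 120 N. Pads are 22 mm wide; open, the fingers measure 114 mm over their backs; the gripper's body (76 mm by 85 mm) begins 54 mm behind the grasp point. The pads swing forward as they close: fully open they stand 13 mm farther back than shut.
Start: joints at [1.051, 0.599, -0.003, 1.599, 0.002, 0.943, -0.08], TCP at [310.632, -655.081, 231.275] pointing down, gripper open.
Joint ranges: [-2.57, 2.57], [-0.35, 1.97], [-1.29, 1.29], [0.11, 2.56], [-1.05, 4.19], [0.11, 1.86], [-2.63, 2.63]. Speed limits (rad/s): [2.22, 2.22, 3.01, 3.01, 3.14, 3.14, 3.14].

## Interface

Orientations are given as [roll, pitch, yaw] about the fixed x, y, z axes, in that order (R = Rz(yaw) Ry(pitch) Rx(roll)).
In Python, from workcell import bot gives the robot as it stands. The module is installed in compiled form; this text tells all that it offers.
- The arm moves only by the tool jog_arm, never from a script. Its argument "plan" is a list of rows, each a list of 7 numbers: the opening, from 0 (shut) to 1 (fully open), then the shift along the tool's x, y, z in mm, then the turn, a rotation vector about the tool's x, y, z in rad. A call has 1 to 5 rows; each row shifts and turns the commanded pose from where the row before left it, along the tool's axes as they then stand; what a row does not reach is not made up. A row lasts 1/12 s, in which the tool goes at most 41.7 mm and 7.16 degrees, less where a joint would pass 70% of its speed; a pose out of reach is approached as far as the arm can. A call is refused whole if a number of a shift passes 41.7 or a number of a turn 0.125, either way. A call with a gripper value outside its range is refused whole. The fingers move at their own pace and stop on an object; the grip force is fixed at half the most. Time passes only in rows, so rows that do not move let the fingers close. It gives the time, the measured TCP pose, the force and the opening at its end, in the units of the state.
- bot.observe(): the state, without advancing time (a new reading comes with each control period).
- bot.read_camera(name): name is "scene" or "side" or "wrist"; returns (picture, depth): 400x640x3 uint8, blue, green, red; 400x640 float32, mm along the optical axis (not along the pixel's ray), 0 where there is no reading.
- bot.camera_params(name): a dict with "camera_matrix" (3x3 intrinsics, pixels), "k1" (the pictures are not rectified: a ray, as slopes to the right and down, at radius r is drawn at 1 + k1 r^2 times it, then the intrinsics apply), "eye" and "rotation" of the camera in the world; the wrist camera has in their place "T_tool_cam" (4x4, takes a point from camera to tool coordinates, whose origin is the TCP and whose axes are the flange's). Camera axes: x right, y up, looking along -z (the intrinsics and any distortion apply to the point x, -y, -z); pixel columns grow to the right and rows downward; lengths in mm; the calibration is good to about 2 mm. A picture is of the moment at which its call begins: read the wrist's pose just before it. camera_params takes no time and is no camera call.
- bot.hand_in(): hands the job in, once; it reports no verdict.
The state is a dict: "t": time; "qpos": joint angles; "qd": joint speeds; "effort": joint torques, N m; "position": TCP position; "ee_rot": TCP orientation; "wrist_force": force on the tool from outside, world axes, zero at the start; "torque": the same for the moment, N m; "opening": finger opening in mm.
Only numpy, scipy, OpenCV 4.12 (cv2) and the standard library are available. Lean on these libraries where they do the work, as an engineer would, in place of code of your own. Each camera call takes 0.05 s, during which the arm holds its last target. There are 200 camera calls.

## Working session

There is one attempt and no reset: what is moved stays moved. The work goes in short steps, Python scripts to look and compute and a tool call to move; the robot and the scene stay as the last step left them, time stands still between calls to the robot, and variables do not carry over. Pictures are saved under pics/ and viewed, about 8 in all and at most 12, crops included, and the job is handed in when it is done.

Besides the shell and the picture viewer there is one more tool, called after "Request:" as name(argument=value, ...) on one line, values as JSON. jog_arm: Moves the arm, as the interface text tells. Its arguments: {"type":"object","properties":{"plan":{"type":"array"}},"required":["plan"]}

```bash
mkdir -p pics; ls; cat > h.py <<'E'
import numpy as np, cv2
from scipy.spatial.transform import Rotation as Ro
from workcell import bot
def T_tool():
    s=bot.observe(); T=np.eye(4); T[:3,:3]=Ro.from_euler('xyz',s['ee_rot']).as_matrix(); T[:3,3]=s['position']; return T
def grab(name):
    p=bot.camera_params(name)
    if name=='wrist': C=T_tool()@np.array(p['T_tool_cam'])
    else:
        C=np.eye(4); C[:3,:3]=np.array(p['rotation']); C[:3,3]=p['eye']
    im,d=bot.read_camera(name)
    v=dict(im=im,d=d,K=np.array(p['camera_matrix'],float),k1=float(p['k1']),C=C)
    np.savez(f'{name}_last.npz',**v)
    return v
def load(name): return dict(np.load(f'{name}_last.npz'))
def rays(v,uv):
    uv=np.atleast_2d(np.array(uv,float))
    n=cv2.undistortPoints(uv.reshape(-1,1,2),v['K'],np.array([float(v['k1']),0,0,0])).reshape(-1,2)
    dc=np.c_[n[:,0],-n[:,1],-np.ones(len(n))]
    return v['C'][:3,3], dc@v['C'][:3,:3].T
def onz(v,uv,z):
    o,d=rays(v,uv); return o+d*((z-o[2])/d[:,2])[:,None]
def atdepth(v,uv):
    o,d=rays(v,uv); uv=np.atleast_2d(np.array(uv)).astype(int)
    return o+d*v['d'][uv[:,1],uv[:,0]][:,None]
def cloud(v):
    g=np.mgrid[0:400,0:640]; uv=np.c_[g[1].ravel(),g[0].ravel()]
    return atdepth(v,uv).reshape(400,640,3)
def tri(va,a,vb,b):
    o1,d1=rays(va,a);o2,d2=rays(vb,b);d1=d1[0];d2=d2[0]
    A=np.c_[d1,-d2];s=np.linalg.lstsq(A,o2-o1,rcond=None)[0]
    p,q=o1+s[0]*d1,o2+s[1]*d2; return (p+q)/2,np.linalg.norm(p-q)
def proj(v,P):
    P=np.atleast_2d(P); c=(P-v['C'][:3,3])@v['C'][:3,:3]
    q=np.c_[c[:,0],-c[:,1],-c[:,2]]
    return cv2.projectPoints(q,np.zeros(3),np.zeros(3),v['K'],np.array([float(v['k1']),0,0,0]))[0].reshape(-1,2)
E
python3 - <<'E'
from h import *
s=bot.observe(); print({k:np.round(x,3) for k,x in s.items()}, bot.tcp_to_grasp)
for n in ['scene','side','wrist']:
    v=grab(n); print(n,np.round(v['C'],3).tolist(),v['K'].tolist(),v['k1'],(v['d']>0).mean())
    cv2.imwrite(f'pics/{n}0.png',v['im'])
E
```

```text
pics
{'t': np.float64(0.0), 'qpos': array([ 1.051,  0.6  , -0.003,  1.6  ,  0.002,  0.943, -0.08 ]), 'qd': array([ 0.002,  0.002,  0.   ,  0.002, -0.001, -0.001, -0.   ]), 'effort': array([ 2.0000e-03, -7.7646e+01,  1.5650e+00, -2.5801e+01,  1.2000e-02,
        9.0000e-03,  0.0000e+00]), 'position': array([ 310.415, -654.64 ,  230.387]), 'ee_rot': array([-3.14 ,  0.   ,  0.443]), 'wrist_force': array([-0.735, -0.424,  1.297]), 'torque': array([ 0.013, -0.039,  0.052]), 'opening': np.float64(85.497)} 18.700000000000003
scene [[0.878, -0.021, -2.047, 10.088], [0.878, -0.021, -2.047, 327.221], [0.878, -0.021, -2.047, 657.719], [0.0, 0.0, 0.0, 1.0]] [[414.2832304510788, 0.0, 324.3424095078377], [0.0, 414.2832304510788, 192.92521857077963], [0.0, 0.0, 1.0]] -0.06889223217971052 0.996171875
side [[1.074, 0.012, -0.434, 277.6], [1.074, 0.012, -0.434, -669.815], [1.074, 0.012, -0.434, 510.784], [0.0, 0.0, 0.0, 1.0]] [[388.60072017572764, 0.0, 316.73729857653336], [0.0, 388.60072017572764, 198.74865428488297], [0.0, 0.0, 1.0]] -0.05513727349612107 0.99479296875
wrist [[0.428, 0.869, 0.246, 372.957], [-0.904, 0.413, 0.116, -626.411], [-0.001, -0.272, 0.962, 373.702], [0.0, 0.0, 0.0, 1.0]] [[309.5833186095305, 0.0, 314.8150442958987], [0.0, 309.5833186095305, 198.42102460070998], [0.0, 0.0, 1.0]] -0.03527387956560026 0.9961015625
```

```bash
sed -i "s/C\[:3,:3\]=np.array(p\['rotation'\])/C[:3,:3]=Ro.from_euler('xyz',p['rotation']).as_matrix()/" h.py
python3 - <<'E'
from h import *
for n in ['scene','side']:
    v=grab(n); P=cloud(v); print(n,'table z',np.median(P[...,2][300:390,100:600]))
a=cv2.imread('pics/scene0.png');b=cv2.imread('pics/side0.png')
E
```

```text
scene table z -89.19412345963514
side table z -0.6545503611401386
```

View pics/scene0.png

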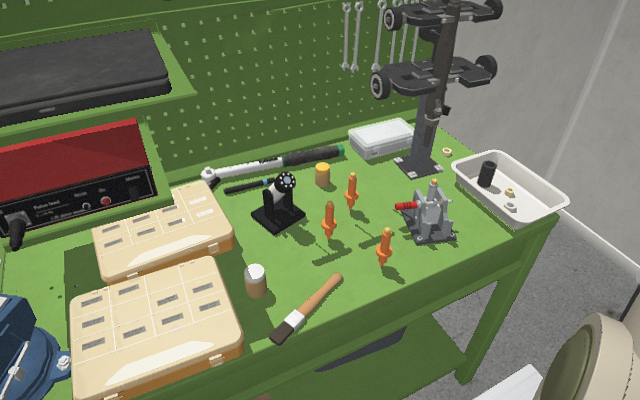

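View pics/side0.png

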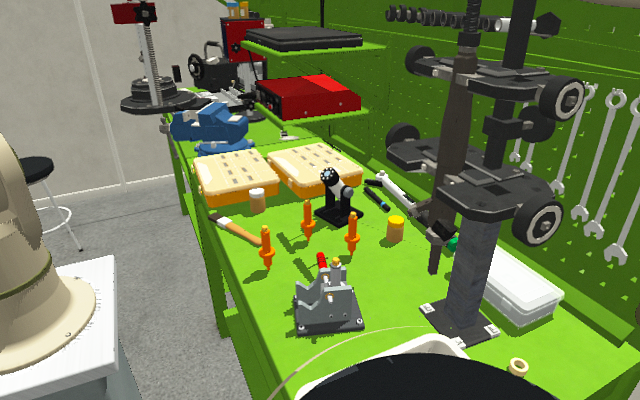

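```bash
python3 - <<'E'
from h import *
for n,boxs in [('scene',{'fix':(380,170,470,255),'cam':(245,160,310,235)}),('side',{'fix':(285,240,370,340),'cam':(310,160,370,235)})]:
    v=load(n);P=cloud(v)
    hsv=cv2.cvtColor(v['im'],cv2.COLOR_BGR2HSV)
    for k,(x0,y0,x1,y1) in boxs.items():
        h=hsv[y0:y1,x0:x1];Q=P[y0:y1,x0:x1]
        red=((h[...,0]<6)|(h[...,0]>172))&(h[...,1]>130)&(h[...,2]>90)
        green=(h[...,0]>35)&(h[...,0]<75)&(h[...,1]>80)
        brass=(h[...,0]>15)&(h[...,0]<32)&(h[...,1]>120)&(h[...,2]>120)
        for nm,m in [('red',red),('brass',brass),('nongreen',~green&(Q[...,2]>3)&(Q[...,2]<140))]:
            if m.sum()<3: continue
            yy,xx=np.nonzero(m);q=Q[m]
            print(n,k,nm,m.sum(),'px',round(xx.mean()+x0,1),round(yy.mean()+y0,1),'med',np.median(q,0).round(1),'p2',np.percentile(q,3,0).round(),'p98',np.percentile(q,97,0).round())
    for nm,(u,w) in {'scene':{'jw':(256,280),'jy':(322,170),'brush':(305,310),'o1':(330,220),'o2':(352,190),'o3':(385,245)},'side':{'jw':(257,200),'jy':(396,228),'brush':(235,230),'o1':(265,245),'o2':(307,222),'o3':(352,230)}}[n].items(): print(nm,atdepth(v,(u,w)).round())
tile=[]
a=load('scene')['im'][165:260,375:475];b=load('side')['im'][240:345,280:375]
a2=load('scene')['im'][160:240,240:320];b2=load('side')['im'][155:240,305:375]
r=lambda i:cv2.resize(i,(390,290),interpolation=cv2.INTER_CUBIC)
cv2.imwrite('pics/m1.png',np.vstack([np.hstack([r(a),r(b)]),np.hstack([r(a2),r(b2)])]))
E
```

```text
scene fix red 135 px 405.7 205.2 med [ 518.7 -145.9   72.5] p2 [ 509. -168.   65.] p98 [ 529. -126.   77.]
scene fix brass 92 px 400.9 217.9 med [450.3 -50.2 104.7] p2 [ 439. -214.    0.] p98 [528. -41. 121.]
scene fix nongreen 2992 px 426.2 212.0 med [ 498.5 -202.3   41.6] p2 [ 441. -377.    6.] p98 [662. -40. 105.]
scene cam nongreen 2383 px 275.6 196.1 med [670.8  85.2  17.2] p2 [631. -17.   7.] p98 [861. 132. 134.]
jw [[487. 208.  52.]]
jy [[732. -53.  54.]]
brush [[414. 144.  12.]]
o1 [[557.  18.  64.]]
o2 [[621. -72.  65.]]
o3 [[441. -41.  71.]]
side fix red 108 px 321.2 260.2 med [ 519.8 -154.5   74.5] p2 [ 509. -174.   72.] p98 [ 529. -134.   76.]
side fix brass 132 px 335.4 262.8 med [ 516.6 -213.3   73.4] p2 [ 488. -240.   -1.] p98 [641. -34. 121.]
side fix nongreen 3893 px 327.2 300.1 med [ 499.9 -231.1   37.5] p2 [ 446. -262.    7.] p98 [ 566. -132.  103.]
side cam brass 498 px 336.5 192.3 med [689.5 205.9  24.5] p2 [576. -82.  -1.] p98 [821. 215. 105.]
side cam nongreen 2838 px 335.9 191.3 med [676.1  99.3  48.6] p2 [619. -83.   7.] p98 [817. 303. 129.]
jw [[499. 184.  38.]]
jy [[740. -80.  39.]]
brush [[421. 116.   9.]]
o1 [[444. -55.  68.]]
o2 [[561.   6.  55.]]
o3 [[623. -85.  70.]]
```

View pics/m1.png

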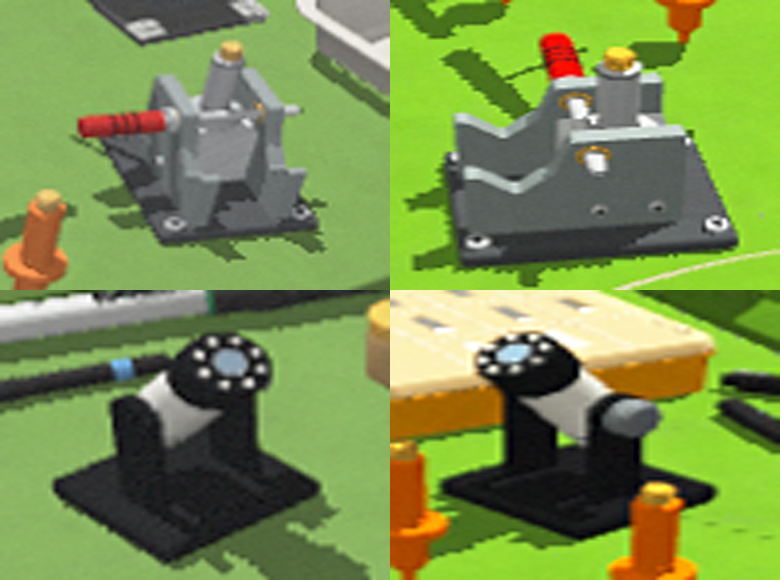

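```bash
python3 - <<'E'
from h import *
a=load('scene');b=load('side')
print('brass top',tri(a,(434.5,180.7),b,(336,261.7)))
print('lens',tri(a,(287.2,179.3),b,(327.4,174.0)))
s=lambda x,y,bx=(375,165,100/390,95/290):(bx[0]+x*bx[2],bx[1]+y*bx[3])
d=lambda x,y:(280+(x-390)*95/390,240+y*105/290)
for nm,p,q in [('handle end',(82,127),(550,38)),('handle mid',(122,124),(560,57)),('handle in',(163,121),(570,77)),('shank exit -y',(292,110),(597,163))]:
    print(nm,tri(a,s(*p),b,d(*q)))
for v in (a,b):
    P=cloud(v).reshape(-1,3); m=(P[:,2]>130)&(P[:,0]>200)&(P[:,0]<850)&(P[:,1]<150)&(P[:,1]>-800); 
    Q=P[m]
    for y in range(-800,150,50):
        q=Q[(Q[:,1]>=y)&(Q[:,1]<y+50)]
        if len(q)>20: print(y,len(q),'minx',np.percentile(q[:,0],2).round(),q[:,2].min().round(),q[:,2].max().round())
E
```

```text
brass top (array([ 518.43880824, -215.61130587,  114.70962674]), np.float64(1.8757145935268427))
lens (array([645.1010191 ,  73.90496347, 127.59253732]), np.float64(1.6807975553262469))
handle end (array([ 527.50668158, -127.63698633,   68.30453586]), np.float64(0.15514558901758643))
handle mid (array([ 521.35608735, -149.83230315,   68.53763401]), np.float64(2.065798119552645))
handle in (array([ 514.64949921, -172.41394073,   69.20615583]), np.float64(4.2010424591766204))
shank exit -y (array([ 491.23519801, -247.07858626,   68.21967344]), np.float64(2.0332065297413786))
-450 653 minx 623.0 263.0 436.0
-400 744 minx 594.0 232.0 426.0
-350 1780 minx 598.0 130.0 448.0
-300 2516 minx 612.0 130.0 449.0
-250 1282 minx 611.0 274.0 430.0
-200 1011 minx 616.0 260.0 438.0
-150 338 minx 645.0 253.0 312.0
50 140 minx 638.0 130.0 142.0
-700 1211 minx 278.0 459.0 511.0
-650 8871 minx 297.0 430.0 463.0
-500 692 minx 635.0 254.0 311.0
-450 4055 minx 602.0 252.0 437.0
-400 5498 minx 593.0 130.0 431.0
-350 10526 minx 619.0 130.0 503.0
-300 2906 minx 609.0 130.0 502.0
-250 1115 minx 610.0 274.0 430.0
-200 1224 minx 629.0 272.0 471.0
-150 72 minx 645.0 269.0 471.0
-100 29 minx 847.0 447.0 470.0
-50 35 minx 846.0 450.0 472.0
0 37 minx 846.0 448.0 471.0
50 82 minx 640.0 130.0 140.0
```

Request:
jog_arm(plan=[[1, 29, -26, 0, 0, 0, -0.06], [1, 30.6, -24.3, 0, 0, 0, -0.06], [1, 32, -22.4, 0, 0, 0, -0.06], [1, 33.3, -20.4, 0, 0, 0, -0.06], [1, 34.5, -18.4, 0, 0, 0, -0.06]])

```text
t: 0.67
position: [386.6, -473.4, 231.3]
ee_rot: [3.141, 0.0, 0.746]
wrist_force: [1.0, 0.6, -0.5]
opening: 85.6
```

Request:
jog_arm(plan=[[1, 35.5, -16.3, 0, 0, 0, -0.06], [1, 36.4, -14.1, 0, 0, 0, -0.06], [1, 37.2, -11.9, 0, 0, 0, -0.06], [1, 37.9, -9.7, 0, 0, 0, -0.06], [1, 38.4, -7.4, 0, 0, 0, -0.06]])

```text
t: 1.08
position: [462.2, -293.2, 231.5]
ee_rot: [3.141, 0.0, 1.046]
wrist_force: [0.8, -0.3, 0.2]
opening: 85.5
```

Request:
jog_arm(plan=[[1, 38.7, -5.1, 0, 0, 0, -0.06], [1, 39, -2.7, 0, 0, 0, -0.06], [1, 39, -0.4, 0, 0, 0, -0.06], [1, 39, 2, 0, 0, 0, -0.06], [1, 0, 0, 0, 0, 0, 0]])

```text
t: 1.5
position: [525.8, -142.8, 231.8]
ee_rot: [3.14, -0.004, 1.296]
wrist_force: [-0.3, 1.1, 0.6]
opening: 85.6
```

Batching works, and tracking is good.

```bash
python3 - <<'E'
from h import *
v=grab('wrist'); cv2.imwrite('pics/w1.png',v['im']); print(T_tool()[:3,3].round(1), bot.observe()['ee_rot'])
E
```

```text
[ 524.2 -146.5  231.5] [ 3.14075885e+00 -1.87860225e-03  1.29052830e+00]
```

View pics/w1.png

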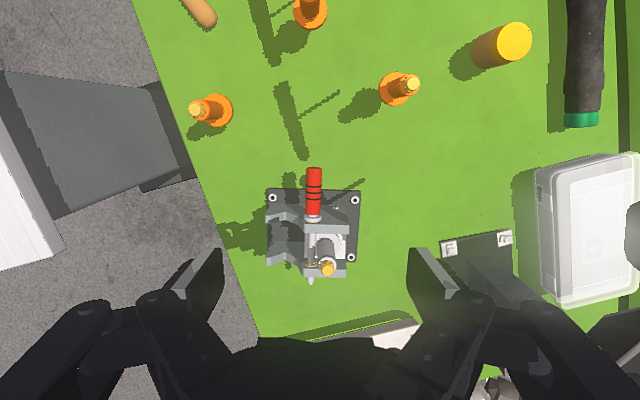

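```bash
cat > meas.py <<'E'
from h import *
def fix(v,box):
    x0,y0,x1,y1=box
    h=cv2.cvtColor(v['im'],cv2.COLOR_BGR2HSV); M=np.zeros(h.shape[:2],bool);M[y0:y1,x0:x1]=1
    red=((h[...,0]<6)|(h[...,0]>172))&(h[...,1]>130)&(h[...,2]>90)&M
    brass=(h[...,0]>14)&(h[...,0]<32)&(h[...,1]>110)&(h[...,2]>120)&M
    out={}
    for n,m in(('red',red),('brass',brass)):
        k,l,st,ce=cv2.connectedComponentsWithStats(m.astype(np.uint8)); i=1+np.argmax(st[1:,4]) if k>1 else 0
        yy,xx=np.nonzero(l==i); out[n]=np.c_[xx,yy].astype(float)
        print(n,len(xx),ce[i].round(1),st[i])
    return out
def axis(v,uv,z):
    P=onz(v,uv,z)[:,:2]; c=P.mean(0); w,V=np.linalg.eigh(np.cov((P-c).T)); a=V[:,1]; a=a*np.sign(a[1]); t=(P-c)@a
    return c,a,t.min(),t.max()
E
python3 - <<'E'
from meas import *
v=load('wrist'); o=fix(v,(250,150,375,300))
c,a,l0,l1=axis(v,o['red'],68); print('handle',c,'psi',np.arctan2(-a[0],a[1]),l1-l0)
P=cloud(v); r=o['red'].astype(int); print('red depth z',np.median(P[r[:,1],r[:,0]],0)); b=o['brass'].astype(int);print('brass depth',np.median(P[b[:,1],b[:,0]],0), onz(v,o['brass'].mean(0),121))
s=load('scene'); rs=fix(s,(380,170,470,255))['red'];
sd=load('side'); rd=fix(sd,(285,240,370,340))['red']
print('wrist/scene tri handle',tri(v,o['red'].mean(0),s,rs.mean(0)),'wrist/side',tri(v,o['red'].mean(0),sd,rd.mean(0)))
print('brass tri',tri(v,o['brass'].mean(0),s,(434.5,180.7)))
q=onz(v,[(272,197),(355,200),(351,257)],11);print('screws',q.round(1)); d=q[1]-q[0];print('yaw screws',np.arctan2(d[1],d[0]),np.arctan2(-(q[1]-q[2])[0],(q[1]-q[2])[1]))
E
```

```text
red 219 [312.6 206.8] [305 199  16  16 219]
brass 163 [326.9 267.7] [321 261  13  15 163]
handle [ 517.08654519 -168.48562417] psi -0.7605692830971267 19.257731662249796
red depth z [ 517.72420123 -166.55013705   75.4900822 ]
brass depth [ 518.327156   -212.51038976  121.06401735] [[ 518.46669842 -212.29041742  121.        ]]
red 135 [405.7 205.2] [395 201  22   9 135]
brass 50 [386.5 230.6] [382 227  10   8  50]
red 108 [321.2 260.2] [317 253  10  16 108]
brass 57 [335.4 260.9] [332 257   8   9  57]
wrist/scene tri handle (array([ 521.37670058, -160.31239589,   66.79406256]), np.float64(18.338826182748388)) wrist/side (array([ 516.86695197, -163.80377013,   81.67353317]), np.float64(3.151560824431475))
brass tri (array([ 518.0710431 , -214.51430522,  116.46784502]), np.float64(0.31759020294532886))
screws [[ 467.8 -159.8   11. ]
 [ 564.3 -191.    11. ]
 [ 541.2 -264.    11. ]]
yaw screws -0.3131185423609748 -0.3070618711180246
```

```bash
python3 - <<'E'
from meas import *
v=load('wrist')
h=cv2.cvtColor(v['im'],cv2.COLOR_BGR2HSV);m=(((h[...,0]<6)|(h[...,0]>172))&(h[...,1]>130)&(h[...,2]>70)).astype(np.uint8);m[:150]=0;m[230:]=0;m[:,:290]=0;m[:,340:]=0
m=cv2.morphologyEx(m,cv2.MORPH_CLOSE,np.ones((7,3)))
yy,xx=np.nonzero(m);uv=np.c_[xx,yy];print(len(xx),yy.min(),yy.max())
c,a,l0,l1=axis(v,uv,70);print('handle',c,'psi',np.arctan2(-a[0],a[1]),l0,l1)
w=cloud(v)[yy,xx];print('depth med',np.median(w,0),np.percentile(w[:,2],[5,95]))
s=load('scene');print(tri(v,uv.mean(0),s,(405.7,205.2)))
psi=-.31;R=np.array([[np.cos(psi),-np.sin(psi)],[np.sin(psi),np.cos(psi)]])
print('pred grip from brass',np.array([519,-214.5])+R@[-15,62])
E
```

```text
644 167 214
handle [ 522.20247502 -153.16005236] psi -0.3296869128802381 -23.63802500964708 25.93254257978128
depth med [ 522.75337668 -152.14704677   75.65589867] [71.82096385 77.44481441]
(array([ 522.8609995 , -152.36166376,   66.64913251]), np.float64(3.294863099763178))
pred grip from brass [ 523.62863191 -150.87943912]
```

Request:
jog_arm(plan=[[1, -5.6, 0.4, 30, 0, 0, 0.035], [1, 0, 0, 40, 0, 0, 0], [1, 0, 0, 40, 0, 0, 0], [1, 0, 0, 40, 0, 0, 0], [1, 0, 0, 32, 0, 0, 0]])

```text
t: 1.97
position: [520.2, -157.7, 47.0]
ee_rot: [-3.141, 0.001, 1.246]
wrist_force: [1.2, -0.8, 0.4]
opening: 85.2
```

Request:
jog_arm(plan=[[1, 0, 0, 0, 0, 0, 0], [0, 0, 0, 0, 0, 0, 0], [0, 0, 0, 0, 0, 0, 0], [0, 0, 0, 0, 0, 0, 0], [0, 0, 0, 0, 0, 0, 0]])

```text
t: 2.38
position: [522.3, -157.1, 51.4]
ee_rot: [3.138, -0.0, 1.247]
wrist_force: [-0.5, -0.0, -0.8]
opening: 38.8
```

Request:
jog_arm(plan=[[0, 0, 0, 0, 0, 0, 0], [0, 0, 0, 0, 0, 0, 0], [0, 0, 0, 0, 0, 0, 0]])

```text
t: 2.63
position: [521.7, -156.7, 50.2]
ee_rot: [3.14, -0.0, 1.248]
wrist_force: [0.0, -0.4, 6.4]
opening: 14.1
```

Request:
jog_arm(plan=[[0, 0, 0, 0, 0, 0, 0], [0, 0, 0, 0, 0, 0, 0]])

```text
t: 2.8
position: [521.7, -156.7, 50.0]
ee_rot: [3.14, 0.0, 1.248]
wrist_force: [-0.2, -0.6, 9.1]
opening: 14.2
```

```bash
python3 - <<'E'
from h import *
v=grab('wrist'); s=bot.observe(); print(s['opening'],s['position'],s['wrist_force'],s['ee_rot'])
sc=grab('scene');sd=grab('side')
r=lambda i,w,h:cv2.resize(i,(w,h),interpolation=cv2.INTER_CUBIC)
cv2.imwrite('pics/m2.png',np.hstack([r(sc['im'][130:260,340:480],400,371),r(v['im'][100:400,150:470],396,371)]))
E
```

```text
14.053274026638473 [ 521.74369781 -156.69771934   50.00258636] [-1.19870786e+00 -1.06546997e-03  7.83439840e+00] [3.14026669e+00 1.15441346e-04 1.24778662e+00]
```

View pics/m2.png

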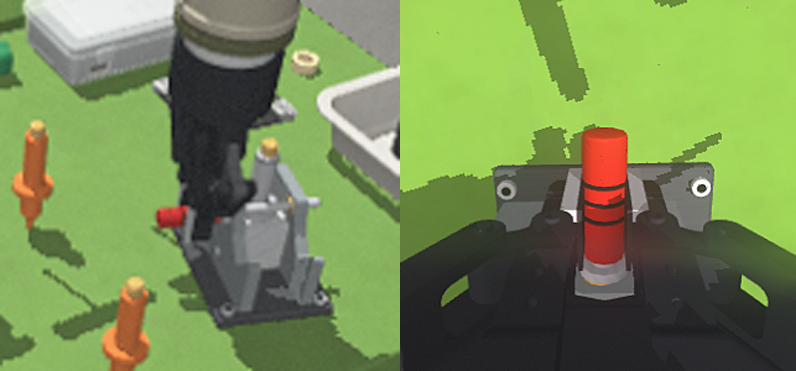

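Request:
jog_arm(plan=[[0, 0, 0, -0.8, 0, 0, 0], [0, 8, 0, 0, 0, 0, 0], [0, 12, 0, 0, 0, 0, 0], [0, 15, 0, 0, 0, 0, 0]])

```text
t: 3.28
position: [532.4, -123.0, 50.1]
ee_rot: [-3.141, 0.0, 1.246]
wrist_force: [-0.6, -0.2, 1.2]
opening: 14.4
```

Request:
jog_arm(plan=[[0, 15, 0, 0, 0, 0, 0], [0, 15, 0, 0, 0, 0, 0], [0, 15, 0, 0, 0, 0, 0], [0, 12, 0, 0, 0, 0, 0], [0, 0, 0, 0, 0, 0, 0]])

```text
t: 3.7
position: [551.6, -64.9, 49.9]
ee_rot: [3.141, -0.002, 1.252]
wrist_force: [-0.2, 0.1, -1.2]
opening: 14.3
```

```bash
python3 - <<'E'
from h import *
v=grab('wrist'); s=bot.observe(); print(s['opening'],s['position'],s['wrist_force'],s['ee_rot'])
sc=grab('scene');sd=grab('side')
r=lambda i,w,h:cv2.resize(i,(w,h),interpolation=cv2.INTER_CUBIC)
cv2.imwrite('pics/m3.png',np.vstack([np.hstack([r(sc['im'][130:260,340:480],400,371),r(v['im'][100:400,150:470],396,371)]),r(sd['im'][220:340,230:400],300,212).repeat(1,1) if 0 else np.hstack([r(sd['im'][220:320,240:400],340,212),np.zeros((212,456,3),np.uint8)])]))
E
```

```text
14.23771813245505 [550.87274645 -66.91318706  49.89928145] [-0.48398623  0.08965055 -0.33479233] [-3.14137273e+00 -7.77593472e-04  1.25116697e+00]
```

View pics/m3.png

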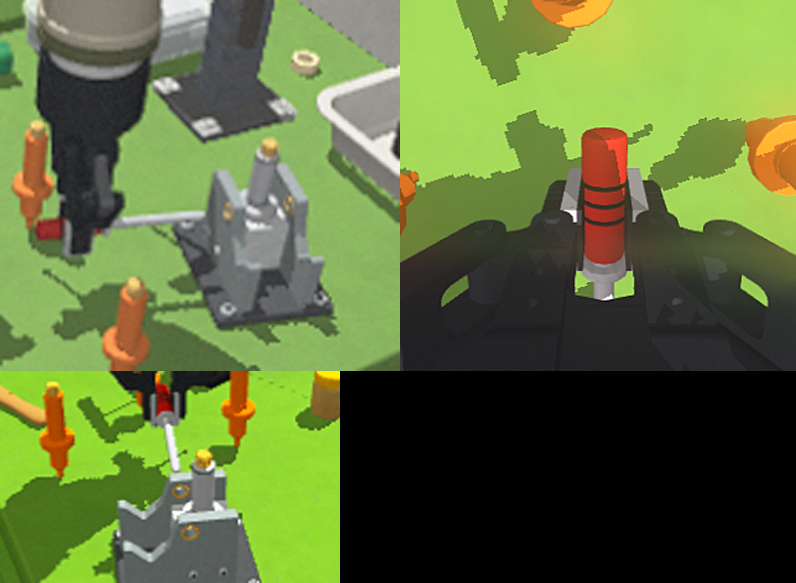

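Request:
jog_arm(plan=[[0, 0, -5, -20, 0, 0, 0], [0, 0, -15, 0, 0, 0, 0], [0, 0, -10.5, 0, 0, 0, 0.004], [0, -15, 0, 0, 0, 0, 0], [0, -25, 0, 0, 0, 0, 0]])

```text
t: 4.27
position: [508.3, -95.7, 69.9]
ee_rot: [-3.141, -0.001, 1.247]
wrist_force: [-0.2, -0.1, -0.8]
opening: 13.8
```

Request:
jog_arm(plan=[[0, -25, 0, 0, 0, 0, 0], [0, -17, 0, 0, 0, 0, 0], [0, -8.5, 0, 0, 0, 0, 0], [0, 0, 0, 0, 0, 0, 0], [0, 0, 0, 0, 0, 0, 0]])

```text
t: 4.68
position: [492.3, -145.2, 69.9]
ee_rot: [-3.141, -0.0, 1.243]
wrist_force: [0.1, -0.1, 0.2]
opening: 13.9
```

```bash
python3 - <<'E'
from h import *
s=bot.observe(); print(s['opening'],s['position'],s['wrist_force'],s['ee_rot'])
sc=grab('scene');sd=grab('side')
r=lambda i,w,h:cv2.resize(i,(w,h),interpolation=cv2.INTER_CUBIC)
cv2.imwrite('pics/m4.png',np.hstack([r(sc['im'][150:260,370:480],400,400),r(sd['im'][235:345,275:385],400,400)]))
E
```

```text
13.93264131936438 [ 492.3418911  -145.21210925   69.92089059] [ 0.14865703 -0.07792145  0.2470329 ] [-3.14140167e+00 -3.46452337e-04  1.24258766e+00]
```

View pics/m4.png

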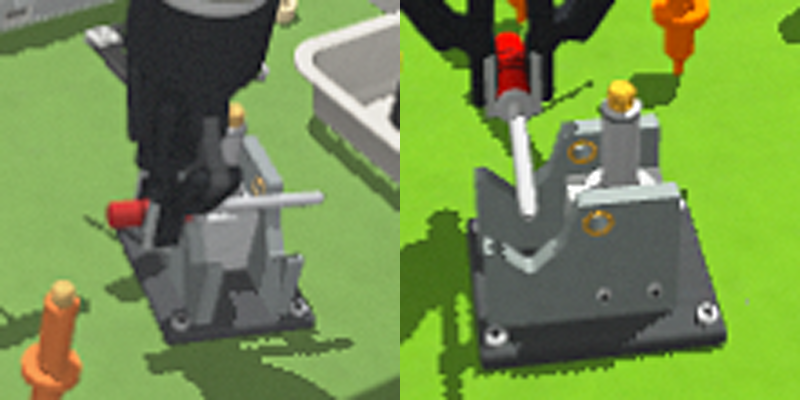

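Request:
jog_arm(plan=[[0, 2.2, 0.5, 15, 0, 0, -0.01], [0, 0, 0, 15, 0, 0, 0], [0, 0, 0, 7, 0, 0, 0], [0, 0, 0, 3.5, 0, 0, 0], [0, 0, 0, 0, 0, 0, 0]])

```text
t: 5.2
position: [493.3, -141.9, 29.1]
ee_rot: [-3.14, -0.0, 1.256]
wrist_force: [-2.0, 4.0, 5.6]
opening: 13.9
```

Request:
jog_arm(plan=[[0, 0, 0, 0, 0, 0, 0], [0, 0, 0, 0, 0, 0, 0]])

```text
t: 5.37
position: [493.3, -142.2, 29.8]
ee_rot: [-3.141, -0.0, 1.255]
wrist_force: [-1.9, 4.2, 2.3]
opening: 14.1
```

Request:
jog_arm(plan=[[0.5, 0, 0, 0, 0, 0, 0], [1, 0, 0, 0, 0, 0, 0], [1, 0, 0, 0, 0, 0, 0], [1, 0, 0, 0, 0, 0, 0], [1, 0, 0, 0, 0, 0, 0]])

```text
t: 5.78
position: [493.8, -143.6, 29.6]
ee_rot: [3.141, 0.0, 1.253]
wrist_force: [-1.2, -0.0, -0.2]
opening: 73.4
```

Request:
jog_arm(plan=[[1, 0, 0, -15, 0, 0, 0], [1, 0, 0, -30, 0, 0, 0], [1, 0, 0, -40, 0, 0, 0], [1, 0, 0, -40, 0, 0, 0], [1, 0, 0, -40, 0, 0, 0]])

```text
t: 6.2
position: [493.1, -143.3, 196.3]
ee_rot: [-3.141, -0.0, 1.254]
wrist_force: [1.4, 0.5, -0.4]
opening: 85.4
```

Request:
jog_arm(plan=[[1, 0, 0, 0, 0, 0, 0], [1, 0, 0, 0, 0, 0, 0]])

```text
t: 6.37
position: [494.7, -144.0, 196.9]
ee_rot: [3.136, -0.0, 1.253]
wrist_force: [-0.0, -1.0, 0.1]
opening: 85.3
```

```bash
python3 - <<'E'
from h import *
s=bot.observe(); print(s['t'],s['opening'],s['position'],s['wrist_force'],s['ee_rot'])
v=grab('wrist');sc=grab('scene');sd=grab('side')
r=lambda i,w,h:cv2.resize(i,(w,h),interpolation=cv2.INTER_CUBIC)
cv2.imwrite('pics/m5.png',np.vstack([np.hstack([r(sc['im'][160:260,370:480],396,300),r(sd['im'][235:345,275:385],396,300)]),np.hstack([r(v['im'][100:330,180:480],391,300),r(sd['im'][155:235,305:375],401,300)])]))
E
```

```text
6.3667 85.34275672520913 [ 494.72577584 -143.96385929  196.94395837] [-0.02211492 -0.96173199  0.11096514] [ 3.13647973e+00 -1.05257239e-04  1.25294078e+00]
```

View pics/m5.png

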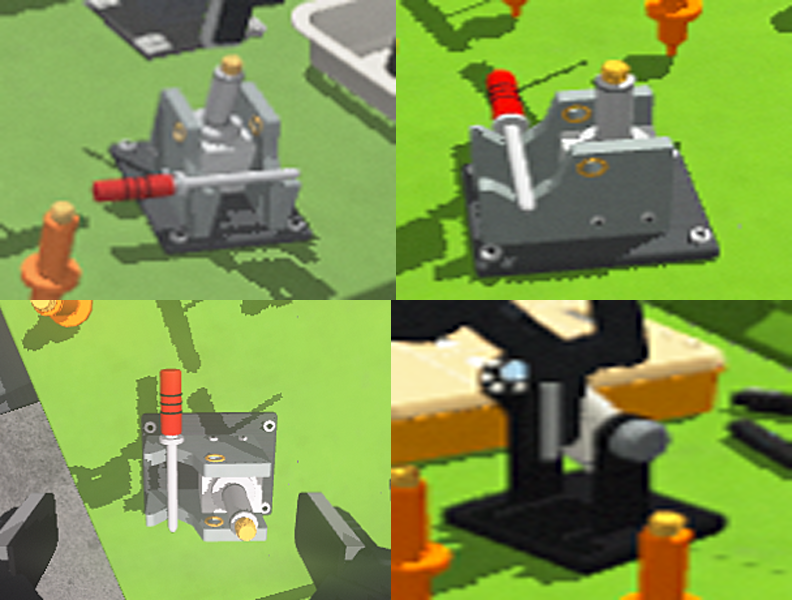

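```bash
python3 - <<'E'
from meas import *
v=load('wrist'); P=cloud(v)
o=fix(v,(330,260,420,340)); b=o['brass'].astype(int)
w=P[b[:,1],b[:,0]]; k=w[:,2]>w[:,2].max()-3; print('top',w[k].mean(0),(w[k][:,:2].max(0)+w[k][:,:2].min(0))/2,k.sum(),w[:,2].max(), onz(v,b[k].mean(0),121))
# stem points
m=(P[...,2]>66)&(P[...,2]<119)&(np.hypot(P[...,0]-518,P[...,1]+215)<14); q=P[m]
c=np.array([518.,-215.]); from scipy.optimize import least_squares
m2=(q[:,2]>82)&(q[:,2]<108); s=q[m2]
f=least_squares(lambda c:np.hypot(s[:,0]-c[0],s[:,1]-c[1])-9,c,loss='soft_l1'); print('stem axis',f.x,m2.sum(),np.sqrt(np.mean(f.fun**2)))
sc=load('scene');bs=fix(sc,(425,172,445,190))['brass']; print('tri',tri(v,b.mean(0),sc,bs.mean(0)))
E
```

```text
red 256000 [319.5 199.5] [     0      0    640    400 256000]
brass 224 [367.9 275.2] [360 267  17  18 224]
top [515.85838221 -79.49004464 340.14999469] [515.85838221 -79.49004464] 3 340.1499946922479 [[ 518.58848393 -209.56490226  121.        ]]
stem axis [ 517.73831662 -215.21066569] 274 0.2880502092445175
red 256000 [319.5 199.5] [     0      0    640    400 256000]
brass 29 [434. 181.] [432 178   5   7  29]
tri (array([ 518.1675675 , -214.10095735,  116.06741218]), np.float64(1.6363444025524057))
```

Request:
jog_arm(plan=[[1, -20, 15, 0, 0, 0, 0], [1, -25, 18, 0, 0, 0, 0], [1, -15, 11, 0, 0, 0, 0], [1, 0, 0, 0, 0, 0, 0], [1, 0, 0, 0, 0, 0, 0]])

```text
t: 6.93
position: [516.0, -214.5, 192.6]
ee_rot: [-3.138, -0.0, 1.252]
wrist_force: [0.7, -0.1, 0.3]
opening: 85.3
```

```bash
python3 - <<'E'
from h import *
T=T_tool(); print(T[:3,3], bot.observe()['ee_rot'],(T[:3,:3].T@(np.array([517.9,-215,76])-T[:3,3])).round(2))
E
```

```text
[ 515.96970669 -214.5147423   192.62431753] [-3.13827561e+00 -1.63930038e-04  1.25212988e+00] [  0.12   2.37 116.62]
```

Request:
jog_arm(plan=[[1, 0, 2, 38, 0, 0, 0], [1, 0, 0, 38, 0, 0, 0], [1, 0, 0, 25, 0, 0, 0], [1, 0, 0, 15, 0, 0, 0], [1, 0, 0, 0, 0, 0, 0]])

```text
t: 7.35
position: [516.2, -212.2, 74.7]
ee_rot: [-3.134, -0.001, 1.256]
wrist_force: [-0.8, 0.6, -0.1]
opening: 85.7
```

```bash
python3 - <<'E'
from h import *
T=T_tool(); s=bot.observe();print(T[:3,3], s['ee_rot'],s['wrist_force'],(T[:3,:3].T@(np.array([517.9,-215,76])-T[:3,3])).round(2))
E
```

```text
[ 516.20783139 -212.2305809    74.69887015] [-3.13417045e+00 -6.84474136e-04  1.25600086e+00] [-0.79703957  0.64365194 -0.11786765] [-2.11  2.46 -1.32]
```

Request:
jog_arm(plan=[[1, -1.5, 1, -1, 0, 0, 0], [1, 0, 0, 0, 0, 0, 0], [1, 0, 0, 0, 0, 0, 0], [1, 0, 0, 0, 0, 0, 0]])

```text
t: 7.68
position: [519.7, -216.6, 80.8]
ee_rot: [3.14, 0.0, 1.254]
wrist_force: [-0.0, 0.1, 0.4]
opening: 85.2
```

```bash
python3 - <<'E'
from h import *
T=T_tool(); s=bot.observe();print(T[:3,3], s['ee_rot'],s['wrist_force'],(T[:3,:3].T@(np.array([517.9,-215,76])-T[:3,3])).round(2))
E
```

```text
[ 519.70457818 -216.56649327   80.81857767] [3.13959804e+00 2.75124213e-05 1.25363212e+00] [-0.01634589  0.06898355  0.43140871] [ 0.93 -2.21  4.81]
```

Request:
jog_arm(plan=[[1, 0.9, -2.2, 4, 0, 0, 0], [1, 0, 0, 0, 0, 0, 0], [0, 0, 0, 0, 0, 0, 0], [0, 0, 0, 0, 0, 0, 0], [0, 0, 0, 0, 0, 0, 0]])

```text
t: 8.1
position: [517.4, -214.9, 75.6]
ee_rot: [3.142, 0.0, 1.254]
wrist_force: [-0.5, -0.3, 1.2]
opening: 51.4
```

Request:
jog_arm(plan=[[0, 0, 0, 0, 0, 0, 0], [0, 0, 0, 0, 0, 0, 0], [0, 0, 0, 0, 0, 0, 0], [0, 0, 0, 0, 0, 0, 0], [0, 0, 0, 0, 0, 0, 0]])

```text
t: 8.52
position: [517.4, -214.9, 75.7]
ee_rot: [3.141, 0.0, 1.254]
wrist_force: [0.2, 0.1, 4.0]
opening: 16.5
```

Request:
jog_arm(plan=[[0, 0, 0, -3, 0, 0, 0], [0, 0, 0, -3, 0, 0, 0], [0, 0, 0, 0, 0, 0, 0]])

```text
t: 8.77
position: [517.4, -214.9, 82.0]
ee_rot: [3.141, 0.0, 1.254]
wrist_force: [0.2, -0.7, -1.5]
opening: 16.5
```

Request:
jog_arm(plan=[[0, 0, 0, -20, 0, 0, 0], [0, 0, 0, -35, 0, 0, 0], [0, 0, 0, -35, 0, 0, 0], [0, 0, 0, -40, 0, 0, 0], [0, 0, 0, -25, 0, 0, 0]])

```text
t: 9.18
position: [517.9, -214.9, 240.0]
ee_rot: [3.139, -0.0, 1.254]
wrist_force: [1.8, 0.0, -1.6]
opening: 16.3
```

Request:
jog_arm(plan=[[0, 25, -5, 0, 0, 0, 0], [0, 35, -7, 0, 0, 0, 0], [0, 40, -7, 0, 0, 0, 0], [0, 40, -7, 0, 0, 0, 0], [0, 33, -7, 0, 0, 0, 0]])

```text
t: 9.6
position: [539.9, -37.5, 236.8]
ee_rot: [3.141, -0.001, 1.255]
wrist_force: [0.4, -0.6, -1.8]
opening: 16.6
```

Request:
jog_arm(plan=[[0, 0, 0, 0, 0, 0, 0], [0, 0, 0, 0, 0, 0, 0], [0, 0, 0, 0, 0, 0, 0], [0, 0, 0, 0, 0, 0, 0]])

```text
t: 9.93
position: [539.6, -41.7, 236.4]
ee_rot: [-3.141, 0.001, 1.252]
wrist_force: [-0.0, -0.4, -1.7]
opening: 16.5
```

```bash
python3 - <<'E'
from h import *
s=bot.observe(); print(s['t'],s['opening'],s['position'],s['wrist_force'],s['ee_rot'])
v=grab('wrist');sc=grab('scene');sd=grab('side')
r=lambda i,w,h:cv2.resize(i,(w,h),interpolation=cv2.INTER_CUBIC)
cv2.imwrite('pics/m6.png',np.vstack([v['im'],np.hstack([r(sc['im'][140:260,220:450],383,200),r(sd['im'][140:300,280:400],257,200)])]))
E
```

```text
9.9333 16.47941424634882 [539.57627993 -41.65325388 236.37906184] [-0.04685649 -0.35237214 -1.70728297] [-3.14121733e+00  8.50395097e-04  1.25200513e+00]
```

View pics/m6.png

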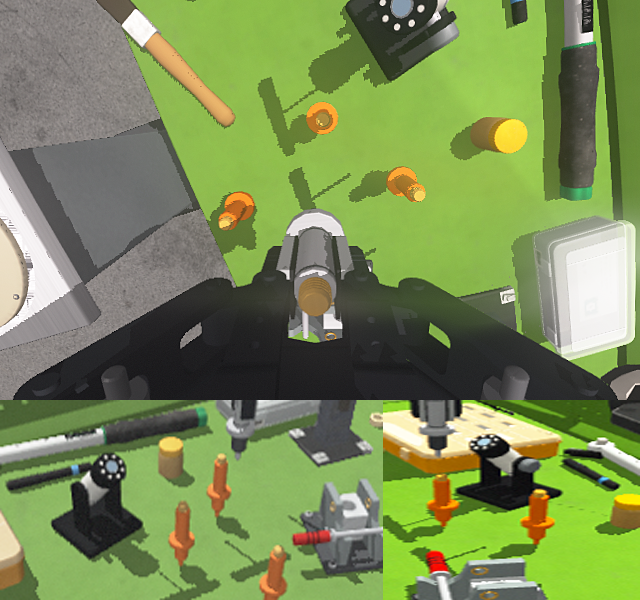

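```bash
cat > lens.py <<'E'
from h import *
def disc(v,seed,r=9):
    h=cv2.cvtColor(v['im'],cv2.COLOR_BGR2HSV);m=(h[...,0]>85)&(h[...,0]<125)&(h[...,1]>30)&(h[...,2]>110)
    yy,xx=np.nonzero(m);k=np.hypot(xx-seed[0],yy-seed[1])<r
    return np.c_[xx[k],yy[k]].astype(float)
def plane(v,c,rad=21):
    P=cloud(v).reshape(-1,3); Q=P[np.linalg.norm(P-c,axis=1)<rad]
    rng=np.random.default_rng(0);best=None
    for i in range(400):
        a=Q[rng.choice(len(Q),3,False)];n=np.cross(a[1]-a[0],a[2]-a[0])
        if np.linalg.norm(n)<20: continue
        n/=np.linalg.norm(n); k=abs((Q-a[0])@n)<1
        if best is None or k.sum()>best.sum(): best=k
    q=Q[best];c0=q.mean(0);n=np.linalg.svd(q-c0)[2][2];n*=np.sign(n[2])
    return len(Q),best.sum(),c0,n
E
python3 - <<'E'
from lens import *
V={n:load(n) for n in ['scene','side','wrist']}; S={'scene':(287.2,179.3),'side':(327.4,174),'wrist':(401,8)}
C={}
for n in V:
    d=disc(V[n],S[n],14 if n=='wrist' else 7); C[n]=d.mean(0); print(n,len(d),C[n].round(1))
for a,b in [('scene','side'),('scene','wrist'),('side','wrist')]: print(a,b,tri(V[a],C[a],V[b],C[b]))
c=tri(V['scene'],C['scene'],V['side'],C['side'])[0]
for n in V:
    N,k,c0,nn=plane(V[n],c); print(n,N,k,c0.round(1),nn.round(3),'tilt',np.arccos(nn[2]).round(3),'dir(yaw of -xy)',np.arctan2(-nn[1],-nn[0]).round(3))
    P=cloud(V[n]).reshape(-1,3); h=cv2.cvtColor(V[n]['im'],cv2.COLOR_BGR2HSV).reshape(-1,3)
    q=P[(h[:,2]<75)&(P[:,2]>6)&(P[:,2]<16)&(np.hypot(P[:,0]-680,P[:,1]-85)<75)]
    if len(q)>30: print('  base',len(q),q.min(0).round(),q.max(0).round(),cv2.minAreaRect(q[:,:2].astype(np.float32)))
E
```

```text
scene 35 [286.6 179.4]
side 27 [326.6 173.4]
wrist 244 [400.9   6.6]
scene side (array([643.91894958,  75.69916595, 128.59578018]), np.float64(1.8340626617591074))
scene wrist (array([645.16068972,  74.36966843, 127.79308305]), np.float64(2.33828241579499))
side wrist (array([643.10189343,  73.38646758, 129.1159063 ]), np.float64(1.649558014230457))
scene 276 125 [643.2  76.3 130.2] [-0.557 -0.191  0.808] tilt 0.63 dir(yaw of -xy) 0.33
  base 815 [625.  34.   6.] [725. 144.  16.] ((677.5821533203125, 88.68888854980469), (87.11382293701172, 92.77766418457031), 16.64665412902832)
side 173 94 [642.7  74.3 129.7] [-0.545 -0.168  0.822] tilt 0.606 dir(yaw of -xy) 0.299
  base 487 [625.  27.   6.] [732. 135.  16.] ((677.9820556640625, 81.50279998779297), (87.68243408203125, 92.0897216796875), 15.385709762573242)
wrist 1475 1094 [642.4  67.9 129.1] [-0.576 -0.223  0.786] tilt 0.666 dir(yaw of -xy) 0.369
  base 2669 [626.  28.   6.] [729. 119.  16.] ((680.3245849609375, 84.16098022460938), (87.94356536865234, 94.66304016113281), 16.549190521240234)
```

```bash
cat > goal.py <<'E'
from h import *
th,yw=.645,.30; L=np.array([644,74.5,128.5]); n=np.array([-np.sin(th)*np.cos(yw),-np.sin(th)*np.sin(yw),np.cos(th)])
def rows(N,L=L,n=n,dist=60,tcp_tip=62.7):
    T=T_tool(); R=T[:3,:3]; g=L+(dist+tcp_tip)*n
    z=R[:,2]; ax=np.cross(z,-n); s=np.linalg.norm(ax); w=R.T@(ax/max(s,1e-9))*np.arctan2(s,z@-n)
    print('T',T[:3,3].round(1),'goal',g.round(1),'w',w.round(3))
    for i in range(N):
        Ri=R@Ro.from_rotvec(w*i/N).as_matrix(); print((Ri.T@(g-T[:3,3])/N).round(1),(w/N).round(3))
E
python3 -c "
from goal import *
rows(8)"
```

```text
T [539.8 -41.6 236.5] goal [573.5  52.7 226.5] w [-0.525  0.375  0.   ]
[12.5  0.3  1.2] [-0.066  0.047  0.   ]
[12.4  0.2  1.8] [-0.066  0.047  0.   ]
[12.3  0.1  2.4] [-0.066  0.047  0.   ]
[12.2 -0.1  3. ] [-0.066  0.047  0.   ]
[12.1 -0.3  3.6] [-0.066  0.047  0.   ]
[11.9 -0.6  4.1] [-0.066  0.047  0.   ]
[11.7 -0.9  4.6] [-0.066  0.047  0.   ]
[11.5 -1.2  5.1] [-0.066  0.047  0.   ]
```

Request:
jog_arm(plan=[[0, 12.5, 0.3, 1, -0.066, 0.047, 0], [0, 12.4, 0.2, 1, -0.066, 0.047, 0], [0, 12.3, 0.1, 1, -0.066, 0.047, 0], [0, 12.2, -0.1, 1, -0.066, 0.047, 0]])

```text
t: 10.42
position: [556.1, 6.1, 236.4]
ee_rot: [2.871, -0.188, 1.278]
wrist_force: [0.6, 0.3, -2.2]
opening: 16.8
```

Request:
jog_arm(plan=[[0, 12.1, -0.3, 2, -0.066, 0.047, 0], [0, 11.9, -0.6, 2, -0.066, 0.047, 0], [0, 11.7, -0.9, 2, -0.066, 0.047, 0], [0, 11.5, -1.2, 2, -0.066, 0.047, 0]])

```text
t: 10.75
position: [563.1, 16.0, 234.9]
ee_rot: [2.739, -0.237, 1.292]
wrist_force: [0.9, -1.1, -1.8]
opening: 16.2
```

Request:
jog_arm(plan=[[0, 0, 0, 0, 0, 0, 0], [0, 0, 0, 0, 0, 0, 0], [0, 0, 0, 0, 0, 0, 0], [0, 0, 0, 0, 0, 0, 0]])

```text
t: 11.08
position: [563.8, 16.4, 235.0]
ee_rot: [2.74, -0.237, 1.292]
wrist_force: [-0.3, 0.2, -2.1]
opening: 16.4
```

```bash
python3 - <<'E'
from goal import *
from lens import *
s=bot.observe();print(s['t'],s['wrist_force'],s['opening'],s['qpos'].round(2))
rows(1)
v=grab('wrist');sc=grab('scene');sd=grab('side')
r=lambda i,w,h:cv2.resize(i,(w,h),interpolation=cv2.INTER_CUBIC)
cv2.imwrite('pics/m7.png',np.vstack([r(v['im'],480,300),np.hstack([r(sc['im'][140:240,230:350],240,200),r(sd['im'][120:240,280:424],240,200)])]))
E
```

```text
11.0833 [-0.25354118  0.1813452  -2.13388123] 16.448469556001974 [ 0.25  0.32 -0.44  2.28  0.7   0.15 -1.14]
T [563.8  16.4 235. ] goal [573.5  52.7 226.5] w [-0.13   0.132  0.   ]
[34.5 -7.2 15.5] [-0.13   0.132  0.   ]
```

View pics/m7.png

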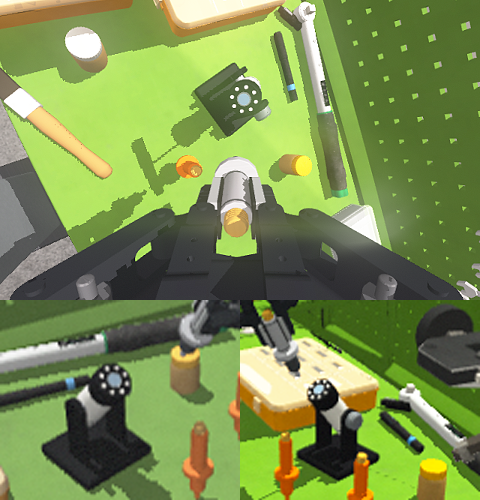

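Request:
jog_arm(plan=[[0, 12, -2.5, 2, 0, 0, 0], [0, 12, -2.5, 2, 0, 0, 0], [0, 10.5, -2, 2, 0, 0, 0], [0, 0, 0, 0, -0.04, 0.04, 0], [0, 0, 0, 0, -0.04, 0.04, 0]])

```text
t: 11.65
position: [570.9, 49.4, 234.8]
ee_rot: [2.709, -0.248, 1.3]
wrist_force: [-0.4, -0.4, -1.3]
opening: 16.6
```

```bash
python3 - <<'E'
from goal import *
s=bot.observe();print(s['t'],s['wrist_force'],s['opening'],s['qpos'].round(3))
rows(1)
E
```

```text
11.65 [-0.43159779 -0.42235241 -1.29512193] 16.64797432157503 [ 0.14   0.319 -0.397  2.289  1.104  0.131 -1.605]
T [570.9  49.4 234.8] goal [573.5  52.7 226.5] w [-0.101  0.12   0.   ]
[ 1.7 -2.3  8.8] [-0.101  0.12   0.   ]
```

Request:
jog_arm(plan=[[0, 0, 0, 0, -0.02, 0.024, 0], [0, 0, 0, 0, -0.02, 0.024, 0], [0, 0, 0, 0, -0.02, 0.024, 0], [0, 0, 0, 0, -0.02, 0.024, 0], [0, 0, 0, 0, -0.02, 0.024, 0]])

```text
t: 12.07
position: [570.8, 46.3, 234.1]
ee_rot: [2.632, -0.31, 1.334]
wrist_force: [-1.0, 0.0, -4.4]
opening: 16.4
```

```bash
python3 - <<'E'
from goal import *
s=bot.observe();print(s['t'],s['wrist_force'],s['opening'],s['qpos'].round(3))
rows(1)
E
```

```text
12.0667 [-0.95878437  0.03505843 -4.43777793] 16.390993588997464 [ 0.417  0.374 -0.72   2.342  1.984  0.223 -2.441]
T [570.8  46.3 234.1] goal [573.5  52.7 226.5] w [-0.034  0.049  0.   ]
[ 4.3 -3.6  8.6] [-0.034  0.049  0.   ]
```

Request:
jog_arm(plan=[[0, 2, -2, 3, -0.01, 0.015, -0.03], [0, 2, -1.5, 3, -0.01, 0.015, -0.03], [0, 0, 0, 2.5, -0.01, 0.01, -0.03], [0, 0, 0, 0, 0, 0, 0], [0, 0, 0, 0, 0, 0, 0]])

```text
t: 12.48
position: [572.8, 50.8, 225.4]
ee_rot: [2.576, -0.297, 1.431]
wrist_force: [0.6, 0.2, -0.9]
opening: 16.5
```

Request:
jog_arm(plan=[[0, 0, 0, 0, 0, 0, 0], [0, 0, 0, 0, 0, 0, 0]])

```text
t: 12.65
position: [573.2, 51.4, 226.2]
ee_rot: [2.574, -0.297, 1.433]
wrist_force: [0.2, 0.7, -1.8]
opening: 16.8
```

```bash
python3 - <<'E'
from goal import *
from lens import *
s=bot.observe();print(s['t'],s['wrist_force'],s['opening'],s['qpos'].round(3))
rows(1)
v=grab('wrist');sc=grab('scene');sd=grab('side')
u=proj(v,L)[0];print('lens expected in wrist at',u)
d=disc(v,u,16);print(len(d),d.mean(0) if len(d) else '')
if len(d):
    for w,c in((sc,(286.6,179.4)),(sd,(326.6,173.4))): print(tri(v,d.mean(0),w,c))
N,k,c0,nn=plane(v,L);print(N,k,c0,nn.round(3),'vs',n.round(3),np.arccos(nn@n))
T=T_tool();tip=T[:3,3]+62.7*T[:3,2]
for w,nm in((sc,'scene'),(sd,'side')): print(nm,'tip px',proj(w,tip),'lens px',proj(w,L))
r=lambda i,w,h:cv2.resize(i,(w,h),interpolation=cv2.INTER_CUBIC)
cv2.imwrite('pics/m8.png',np.vstack([r(v['im'],480,300),np.hstack([r(sc['im'][110:210,230:350],240,200),r(sd['im'][100:220,270:414],240,200)])]))
E
```

```text
12.65 [ 0.18399229  0.67973013 -1.79203794] 16.832748688834492 [ 0.516  0.437 -0.863  2.369  2.159  0.321 -2.507]
T [573.2  51.4 226.2] goal [573.5  52.7 226.5] w [-0.008  0.01   0.   ]
[1.4 0.1 0.1] [-0.008  0.01   0.   ]
lens expected in wrist at [315.04235179 187.93434676]
175 [316.46285714 188.55428571]
(array([646.7748468 ,  74.07341303, 126.9144402 ]), np.float64(1.5640828469947263))
(array([643.43428959,  73.85150684, 129.4189522 ]), np.float64(2.1422373786738933))
1591 1159 [643.96962458  74.30102538 131.48080395] [-0.554 -0.171  0.815] vs [-0.574 -0.178  0.799] 0.02692842136364636
scene tip px [[299.34802267 168.9829031 ]] lens px [[287.2717075  179.70387094]]
side tip px [[315.27194349 159.11801191]] lens px [[327.06707389 173.34211802]]
```

View pics/m8.png

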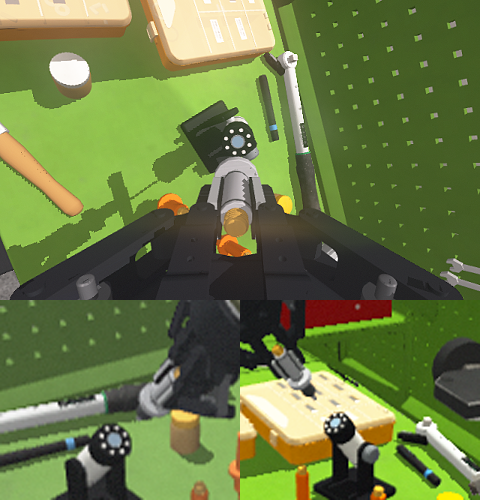

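```bash
python3 - <<'E'
from goal import *
T=T_tool();a=-T[:3,2];tip=T[:3,3]+62.7*T[:3,2]
e1=np.cross([0,0,1],a);e1/=np.linalg.norm(e1);e2=np.cross(a,e1)
for nm in('scene','side'):
    P=cloud(load(nm)).reshape(-1,3)-L; z=P@n; pz=P-z[:,None]*n; m=(np.linalg.norm(pz,axis=1)<28)&(z>15)&(z<115)
    for lo in range(15,115,6):
        k=m&(z>=lo)&(z<lo+6)
        if k.sum()>2: q=P[k]; print(nm,lo,k.sum(),'e1 %.1f..%.1f'%((q@e1).min(),(q@e1).max()),'e2 %.1f..%.1f'%((q@e2).min(),(q@e2).max()))
print('tip exp',(tip-L)@n,(tip-L)@e1,(tip-L)@e2)
v=load('scene')['im'];w=load('side')['im'];r=lambda i:cv2.resize(i,(400,400),interpolation=cv2.INTER_NEAREST)
cv2.imwrite('pics/m9.png',np.hstack([r(v[140:200,270:330]),r(w[130:190,290:350])]))
E
```

```text
scene 63 4 e1 -3.1..0.2 e2 -3.6..-0.2
scene 75 9 e1 -8.4..-1.1 e2 -9.6..4.1
scene 81 16 e1 -9.1..-1.5 e2 -9.7..6.1
scene 87 7 e1 -10.1..-6.0 e2 -8.1..-0.6
scene 99 10 e1 -16.3..-6.0 e2 -16.3..13.3
scene 105 98 e1 -17.8..7.0 e2 -17.7..14.5
scene 111 23 e1 -14.4..2.2 e2 -13.8..11.4
side 63 6 e1 0.2..4.0 e2 -5.8..0.5
side 69 3 e1 2.9..4.0 e2 -3.9..-1.0
side 75 11 e1 2.7..10.2 e2 -11.2..4.2
side 81 13 e1 3.6..9.4 e2 -12.1..5.8
side 87 18 e1 -0.9..10.3 e2 -12.3..5.0
side 93 7 e1 7.2..10.1 e2 -10.8..0.4
side 99 14 e1 -0.1..16.5 e2 -18.9..11.7
side 105 79 e1 -9.8..18.3 e2 -19.0..13.4
side 111 19 e1 0.7..13.7 e2 -15.7..6.8
tip exp 60.17407091051993 1.5528727802520852 -2.2325879313298604
```

View pics/m9.png

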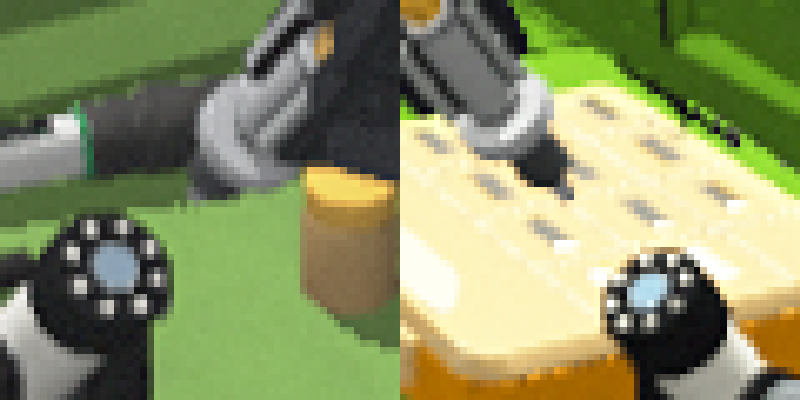

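```bash
python3 - <<'E'
from meas import *
s=bot.observe();print(s['t'],np.abs(s['qd']).max(),s['wrist_force'],s['opening'],s['position'])
v=load('side');o=fix(v,(270,235,340,330))['red']; w=load('scene'); q=fix(w,(370,180,440,260))['red']
p,e=tri(v,o.mean(0),w,q.mean(0));R=Ro.from_euler('z',.315).as_matrix();print('pin handle in fixture',R@(p-[518,-215,0]),e)
print(bot.hand_in())
E
```

```text
12.8 0.005966017639174041 [ 0.22313992  0.43275668 -1.76313586] 16.274346544862805 [573.10290441  51.54499583 226.19905741]
red 115 [304.6 269.1] [301 261   9  18 115]
brass 45 [271.8 250.6] [270 241   6  21  45]
red 147 [406.8 222.1] [396 218  22   9 147]
brass 49 [386.6 230.5] [382 227  10   8  49]
pin handle in fixture [-47.83968982  68.37398824  48.25430454] 0.8815551407419159
the job is handed in; nothing more can be done
None
```

The job is handed in at 12.8 s; the hand-in reports no verdict. I drew the pin out of its bore, laid it in the V rests and let go of it. Then I lifted the injector and am holding it still in front of the lens.

Last checks:
- **Injector:** by the arm pose and lens measurement, the tip is about 60 mm from the lens and under 3 mm off its axis. Both fixed cameras show the tip where that predicts.
- **Alignment:** the injector axis is within about 0.03 rad of the lens axis. The lens centre measurements spread by about 3 mm and its tilt by about 0.06 rad, which is inside the limits.
- **Grip:** the arm is at rest, the opening reads 16.3 mm on the 18 mm stem, and the wrist force is only the injector's weight.
- **Pin:** its handle measures x = -48, y = 68, z = 48 mm in the fixture. That puts the collar about 5 mm outside the rest.
- **Other things:** the brush and jars were well clear of every move and looked unmoved in the pictures; I did not measure them again. I also saw no contact with the camera.

One thing did not go to plan: the arm first stopped about 0.19 rad short of the tilt, at a wrist joint limit. I worked through that with small turns and reached the planned pose.

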